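Load the cooling rail with brazed parts and set the air damper

TASK

Move the cooling-air damper lever fully shut (leaning to the robot), and with it shut hook every carrier loaded with tube stubs onto the rail at its loading gap and slide it along under the keeper until it hangs still at a white mark, one carrier to a mark. When all of them hang at marks, swing the lever to the white set pointer, and leave the empty carrier and everything else on the bench where they are.

Things in the scene. Friction and masses are not known exactly. Their poses are not given: they have to be found in the camera images.
- carrier_a: work carrier LOADED with two upright dark steel tube stubs (dia 24, 35 tall, brass ring). About 0.36 kg. Origin: underside centre, z up. Base 64 (x) x 76 (y) x 6; front strap at x=-17 (robot side) up to an inverted-U hook; above it a grip tab 8 thick (x), 40 wide (y), z=100 to 157: grip across its thickness in the top 35. Starts upright on the bench, yaw within 0.6
- carrier_b: work carrier LOADED with two upright dark steel tube stubs (dia 24, 35 tall, brass ring). About 0.36 kg. Origin: underside centre, z up. Base 64 (x) x 76 (y) x 6; front strap at x=-17 (robot side) up to an inverted-U hook; above it a grip tab 8 thick (x), 40 wide (y), z=100 to 157: grip across its thickness in the top 35. Starts upright on the bench, yaw within 0.6
- carrier_c: work carrier LOADED with two upright dark steel tube stubs (dia 24, 35 tall, brass ring). About 0.36 kg. Origin: underside centre, z up. Base 64 (x) x 76 (y) x 6; front strap at x=-17 (robot side) up to an inverted-U hook; above it a grip tab 8 thick (x), 40 wide (y), z=100 to 157: grip across its thickness in the top 35. Starts upright on the bench, yaw within 0.6
- carrier_a_hook (a point): centre of the inside roof of carrier_a's hook (x=0, y=0, z=95 in its frame); on a mark's point when hung there. Hook: 40 wide along y, open below, along y, and at +x between lip and stubs (z 41 to 79); inside 30 wide (x -15 to 15), upper corners filled at 45 deg so it centres on the bar; lip at x=+17 down to z=79; hook top z=100
- carrier_b_hook (a point): centre of the inside roof of carrier_b's hook (x=0, y=0, z=95 in its frame); on a mark's point when hung there. Hook: 40 wide along y, open below, along y, and at +x between lip and stubs (z 41 to 79); inside 30 wide (x -15 to 15), upper corners filled at 45 deg so it centres on the bar; lip at x=+17 down to z=79; hook top z=100
- carrier_c_hook (a point): centre of the inside roof of carrier_c's hook (x=0, y=0, z=95 in its frame); on a mark's point when hung there. Hook: 40 wide along y, open below, along y, and at +x between lip and stubs (z 41 to 79); inside 30 wide (x -15 to 15), upper corners filled at 45 deg so it centres on the bar; lip at x=+17 down to z=79; hook top z=100
- rail: fixed green hanging rail: steel bar dia 14 along its own y, y -240 to 240, top 125 above the bench (a hung carrier has its underside 30 above the bench). Origin on the bench under the bar middle, yaw within 0.1. Posts at y=-245, +245. A keeper strip (x 10 to 26, z 136 to 142, y -95 to 255) overhangs hook tops; its bracket comes from behind (post x=85, y=-88)
- loading_gap (a point): top of the bar in the loading gap at rail y=-165. Only here (rail y -235 to -95) is the bar open: bring a carrier from the rail's -x side at 58 above the bench, move it +x so the lip passes over the bar, then lower. Under the keeper strip hooks have 6 of play and only slide along; the tab passes on the strip's -x side, fingertips must stay above z=146
- mark_1 (a point): top of the bar at the first white tick on the keeper strip, nearest the loading gap, rail y=-20
- mark_2 (a point): top of the bar at the second white tick, rail y=+75
- mark_3 (a point): top of the bar at the third white tick, farthest from the loading gap, rail y=+170. Carriers are 76 wide, marks 95 apart; carriers cannot pass one another
- damper_box: fixed aluminium damper box 150 (x) x 100 (y) x 60 on the bench, carrying the damper lever; origin: centre of its underside; yaw within 0.25
- damper_hinge (a point): the lever's shaft, 75 above the bench over the box's centre; its axis is the box's y axis
- damper (a joint): lever angle, rad, 0 to 1.5. At 0 (fully shut, on its stop) it leans 0.75 from vertical to the box -x (the robot); grows as it swings to +x. Black cylindrical hand grip, dia 24, 36 long along box y, centre at box x = 125 sin(q-0.75), z = 75 + 125 cos(q-0.75) mm. Stays where left (friction, 2 N at the grip). Pinch the grip on its two flat ends from above, follow the arc
- pointer (a joint): white set pointer on the grey quadrant beside the lever (its +y side), same shaft and same zero and sense as the lever; set before the start between 0.5 and 1.25 rad; it stays there
- lever_index (a point): point on the lever 75 from the shaft
- pointer_tip (a point): point of the set pointer, 75 from the shaft, in the lever's plane: coincides with lever_index when the lever is at the pointer's angle
- spare: EMPTY carrier, same shape as the loaded ones but with no tube stubs; bystander, stands in the same row (0.26 kg)
- wrench: wrench 170 long, bystander, lying on the bench
- brush: brush 160 long, bystander
- flux_jar: jar dia 64, 75 tall, bystander
- offcut: standing tube offcut dia 44, 50 tall, bystander
- lug_block: steel block 70 x 45 x 30, bystander
- collar: steel collar dia 48, 22 tall, bystander
Not all that is in view belongs to the job. Leave any pink look-alike of the carrier_b alone.

How it is judged (in metres and radians):
On the way, in this order (a step that is already met when the one before it is completed fails the run):
1. the damper lever is fully shut (value of joint damper below 0.1 rad), for 0.2 s.
2. with the damper shut, every loaded carrier hangs on the rail at a mark (value of joint damper below 0.1 rad and (distance between carrier_a_hook and mark_1 below 0.014 m or distance between carrier_a_hook and mark_2 below 0.014 m or distance between carrier_a_hook and mark_3 below 0.014 m) and angle between each of carrier_a, carrier_b, carrier_c's own z axis and vertical below 0.3 rad and linear speed of each of carrier_a, carrier_b, carrier_c below 0.1 m/s and (distance between carrier_b_hook and mark_1 below 0.014 m or distance between carrier_b_hook and mark_2 below 0.014 m or distance between carrier_b_hook and mark_3 below 0.014 m) and (distance between carrier_c_hook and mark_1 below 0.014 m or distance between carrier_c_hook and mark_2 below 0.014 m or distance between carrier_c_hook and mark_3 below 0.014 m)), for 0.3 s.
3. the lever stands at the set pointer (distance between lever_index and pointer_tip below 0.008 m), for 0.2 s.
At the end, for the whole second after the job is handed in: Every loaded carrier hangs on the rail, upright (within 0.3 rad) and not swinging faster than 0.1 m/s, its hook within 14 mm of a mark (one to a mark), and the damper lever rests at the set pointer within 8 mm (0.1 rad) (distance between lever_index and pointer_tip below 0.008 m and velocity of joint damper below 0.05 rad/s and (distance between carrier_a_hook and mark_1 below 0.014 m or distance between carrier_a_hook and mark_2 below 0.014 m or distance between carrier_a_hook and mark_3 below 0.014 m) and angle between each of carrier_a, carrier_b, carrier_c's own z axis and vertical below 0.3 rad and linear speed of each of carrier_a, carrier_b, carrier_c below 0.1 m/s and (distance between carrier_b_hook and mark_1 below 0.014 m or distance between carrier_b_hook and mark_2 below 0.014 m or distance between carrier_b_hook and mark_3 below 0.014 m) and (distance between carrier_c_hook and mark_1 below 0.014 m or distance between carrier_c_hook and mark_2 below 0.014 m or distance between carrier_c_hook and mark_3 below 0.014 m)); the robot touches nothing.
It fails at once if the empty spare carrier is moved by more than 50 mm (distance of spare from where it was at the start of the episode above 0.05 m).
It fails at once if another thing on the bench (wrench, brush, jar, offcut, block, collar) is moved by more than 50 mm (distance of any of wrench, brush, flux_jar, offcut, lug_block, collar from where it was at the start of the episode above 0.05 m).
Of carrier_a, carrier_b, carrier_c only 2 to 3 are there at a start; the rules pass over those that are not, and their reading is None.
At some moment in a run one of carrier_a, carrier_b, carrier_c may be knocked a few centimetres aside while the robot is not near it.
It also fails if it takes over 210 s, if anything falls off the work surface, if the arm or the gripper's body presses on something with over 40 N, if the wrist force passes 120 N, or if a joint passes its speed limit or range.

ROBOT

A 6-joint arm with a two-finger parallel gripper is mounted at the origin on the work surface. World frame = base frame: x ahead of the robot, y to its left, z up, the work surface at z = 0. Lengths are in m, angles in degrees, forces in N, time in s.
With the tool pointing down it reaches from about 0.325 to 1 m from the base axis. Payload 5.1 kg.
Tool frame: the origin (TCP) lies between the finger pads; the fingertips stand ahead of it and the grasp point (between the pads) lies 6 mm ahead of it (r.nose_length is the z of the fingertips in the tool frame, in m); z points along the fingers, y is the line along which they close (so a half turn about z gives the same grasp; the last joint's range is limited). The gripper opens to 85 mm and grips with 20 to 120 N. Pads are 22 mm wide; open, the fingers measure 114 mm over their backs; the gripper's body (76 mm by 85 mm) begins 54 mm behind the grasp point. The pads swing forward as they close: fully open they stand 13 mm farther back than shut.
Start: joints at [-68.216, 7.093, 94.555, -0, 78.352, -4.733], TCP at [0.29, -0.582, 0.256] pointing down, gripper open.
Joint ranges: [-149.61, 149.61], [-58.7, 133.49], [1.44, 155.28], [-77.14, 257.14], [18.33, 153.61], [-166.67, 166.67]. Speed limits (degrees/s): [147.25, 147.25, 180, 180, 180, 180].

INTERFACE

Orientations are given as a 3x3 rotation matrix whose columns are the frame's x, y, z axes.
In Python, from plant import state, imaging, job, r gives the robot as it stands.
- The arm moves only by the tool play_rows, never from a script. Its argument "rows" is a list that holds one entry, the list of rows, each a list of 7 numbers: the turn, a rotation vector about the world's x, y, z normalised to -1 to 1, where 1 is 0.15 rad, then the shift along the world's x, y, z normalised to -1 to 1, where 1 is 40 mm, then the finger opening in mm, from 0 to 85.4. A call has 1 to 20 rows; each row shifts and turns the commanded pose from where the row before left it; what a row does not reach is not made up. A row lasts 1/8 s, in which the tool goes at most 62.5 mm and 10.7 degrees, less where a joint would pass 70% of its speed; a pose out of reach is approached as far as the arm can. A call with a number of a shift or a turn outside -1 to 1 is refused whole. A call with a gripper value outside its range is refused whole. The fingers move at their own pace and stop on an object; "squeeze" is the grip in N (left out, the last holds). Time passes only in rows, so rows that do not move let the fingers close. It gives the time, the measured TCP pose, the force, the opening and the grip force at its end, in the units of the state.
- state(): the state, without advancing time (a new reading comes with each control period).
- imaging.capture(name): name is "side" or "top" or "wrist"; returns a dict with "pixels" (420x560x3 uint8, blue, green, red), "z_map" (420x560 float32, m along the optical axis (not along the pixel's ray), 0 where there is no reading), "fx", "fy", "cx", "cy" (pixels), "k1" (the pictures are not rectified: a ray, as slopes to the right and down, at radius r is drawn at 1 + k1 r^2 times it, then the intrinsics apply), "rvec" (rotation vector, rad) and "tvec" (3), from world to camera coordinates, as OpenCV has them; the wrist camera has in their place "tool_from_camera" (4x4, takes a point from camera to tool coordinates, whose origin is the TCP and whose axes are the flange's). Camera axes: x right, y down, z forward; pixel columns grow to the right and rows downward; lengths in m; the calibration is good to about 2 mm. A picture is of the moment at which its call begins: read the wrist's pose just before it.
- job.job_done(): hands the job in; it is judged then, once.
The state is a dict: "t": time; "q": joint angles; "qd": joint speeds; "joint_efforts": joint torques, N m; "tcp_pos": TCP position; "eef_rot": TCP orientation; "wrist_force": force on the tool from outside, world axes, zero at the start; "wrist_torque": the same for the moment, N m; "opening": finger opening in m; "grip_force": force on a finger pad.
Only numpy, scipy, OpenCV 4.12 (cv2) and the standard library are available. Lean on these libraries where they do the work, as an engineer would, in place of code of your own. Each camera call takes 0.05 s, during which the arm holds its last target. There are 200 camera calls.

## Working session

There is one attempt and no reset: what is moved stays moved. The work goes in short steps, Python scripts to look and compute and a tool call to move; the robot and the scene stay as the last step left them, time stands still between calls to the robot, and variables do not carry over. Pictures are saved under pics/ and viewed, at most 14 in all, crops included, and the job is handed in when it is done.

Besides the shell and the picture viewer there is one more tool, called as name([rows], argument=value, ...), one row to a line, values as JSON. play_rows: Moves the arm, as the interface text tells. Scaled input: -1 to 1 covers 40 mm each way for a shift and 0.15 rad each way for a turn. Its arguments: {"type":"object","properties":{"rows":{"type":"array","items":{"type":"array","items":{"type":"array","items":{"type":"number"}}}},"squeeze":{"type":"number"}},"required":["rows"]}

```bash
ls; mkdir -p pics
cat > h.py <<'E'
import numpy as np, cv2
from plant import state, imaging, job, r
def cap(n):
    s=state(); c=imaging.capture(n)
    if n=="wrist":
        T=np.eye(4);T[:3,:3]=np.array(s["eef_rot"]);T[:3,3]=s["tcp_pos"]
        c["W"]=T@np.array(c["tool_from_camera"])
    else:
        R=cv2.Rodrigues(np.array(c["rvec"],float))[0];W=np.eye(4);W[:3,:3]=R.T;W[:3,3]=-R.T@np.array(c["tvec"],float).ravel();c["W"]=W
    return c
def rays(c,uv):
    K=np.array([[c["fx"],0,c["cx"]],[0,c["fy"],c["cy"]],[0,0,1]])
    p=cv2.undistortPoints(np.array(uv,float).reshape(-1,1,2),K,np.array([c["k1"],0,0,0.]))[:,0]
    return np.c_[p,np.ones(len(p))]
def plane(c,uv,z):
    d=rays(c,uv)@c["W"][:3,:3].T;o=c["W"][:3,3]
    return o+d*((z-o[2])/d[:,2])[:,None]
def cloud(c):
    h,w=c["z_map"].shape;v,u=np.mgrid[:h,:w]
    d=rays(c,np.c_[u.ravel(),v.ravel()])*c["z_map"].ravel()[:,None]
    P=(d@c["W"][:3,:3].T+c["W"][:3,3]).reshape(h,w,3);P[c["z_map"]<=0]=np.nan
    return P
E
python3 - <<'E'
from h import *
import pickle
print(state())
for n in("side","top","wrist"):
    c=cap(n);cv2.imwrite(f"pics/{n}0.png",c["pixels"]);pickle.dump(c,open(n+".pkl","wb"));print(n,c["W"].round(3).tolist(),c["fx"])
print(r.nose_length)
E
```

```text
pics
{'t': 0.0, 'q': array([-6.82158525e+01,  7.13148415e+00,  9.46327880e+01,  3.71478725e-03,
        7.83533616e+01, -4.73287050e+00]), 'qd': array([ 0.07480882,  0.05688473, -0.02510118,  0.08049619, -0.06012782,
        0.04368922]), 'joint_efforts': array([ 8.38354572e-04, -4.23618650e+01, -3.65450835e+01, -9.53215704e-05,
        6.99560973e-03,  7.95007452e-06]), 'tcp_pos': array([ 0.28997998, -0.58110975,  0.25508905]), 'eef_rot': array([[ 8.94807747e-01,  4.46451120e-01, -7.02959685e-04],
       [ 4.46451613e-01, -8.94805695e-01,  1.93004474e-03],
       [ 2.32658308e-04, -2.04085647e-03, -9.99997890e-01]]), 'wrist_force': array([-0.37701356,  0.6326915 ,  0.14660091]), 'wrist_torque': array([ 0.04685312,  0.01487533, -0.05907474]), 'grip_force': 0.0, 'opening': 0.0851861373877096}
side [[0.992, -0.077, 0.097, 0.343], [-0.123, -0.597, 0.792, -0.917], [-0.003, -0.798, -0.602, 0.792], [0.0, 0.0, 0.0, 1.0]] 380.53111476498253
top [[0.026, -0.994, 0.108, 0.291], [-0.999, -0.024, 0.025, -0.024], [-0.022, -0.108, -0.994, 1.286], [0.0, 0.0, 0.0, 1.0]] 423.45744439857253
wrist [[0.447, -0.857, -0.258, 0.356], [-0.895, -0.429, -0.125, -0.549], [-0.003, 0.287, -0.958, 0.373], [0.0, 0.0, 0.0, 1.0]] 293.90576430145296
0.025
```

View pics/top0.png

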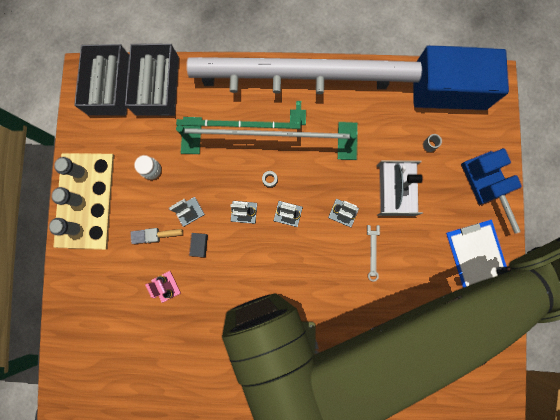

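View pics/side0.png

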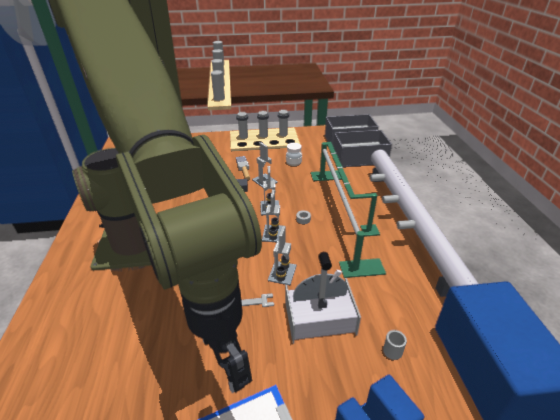

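Top view: candidates at (187,210), (243,212), (288,213), (345,212) in the row and a pink look-alike at (163,287). The left one at (187,210) looks empty (the spare). The damper is at (400,188), and the rail runs from (188,136) to (347,140) with the loading gap on the right. I'll check this in one close crop and measure.

Run:
```python
from h import *
import pickle
c=pickle.load(open("top.pkl","rb"));im=c["pixels"]
a=cv2.resize(im[180:235,160:370],None,fx=3.8,fy=3.8,interpolation=cv2.INTER_CUBIC)
b=cv2.resize(im[115:225,370:440],None,fx=3.4,fy=3.4,interpolation=cv2.INTER_CUBIC)
d=cv2.resize(im[95:165,170:365],None,fx=2.8,fy=2.8,interpolation=cv2.INTER_CUBIC)
o=np.zeros((600,800,3),np.uint8);o[:a.shape[0],:a.shape[1]]=a;o[215:215+b.shape[0],:b.shape[1]]=b;o[215:215+d.shape[0],250:250+d.shape[1]]=d
cv2.imwrite("pics/crop1.png",o)
P=cloud(c)
# clusters by height above z
for lo,hi in((.13,.165),(.09,.13),(.18,.23)):
    m=((P[...,2]>lo)&(P[...,2]<hi)&(P[...,0]>.25)).astype(np.uint8)
    n,l,s,ce=cv2.connectedComponentsWithStats(m)
    for i in range(1,n):
        if s[i,4]>8:
            q=P[l==i];print(lo,ce[i].round(0),s[i,4],np.median(q,0).round(3),q.min(0).round(3),q.max(0).round(3))
```

```text
0.13 [466.  70.] 3860 [ 0.833 -0.512  0.149] [ 0.767 -0.639  0.13 ] [ 0.91  -0.397  0.156]
0.13 [242. 122.] 913 [0.661 0.118 0.142] [ 0.634 -0.041  0.131] [0.731 0.31  0.149]
0.13 [353. 135.] 38 [ 0.637 -0.191  0.135] [ 0.63  -0.202  0.13 ] [ 0.646 -0.182  0.14 ]
0.13 [402. 179.] 73 [ 0.514 -0.326  0.138] [ 0.467 -0.332  0.13 ] [ 0.553 -0.322  0.152]
0.13 [408. 183.] 13 [ 0.5   -0.34   0.137] [ 0.499 -0.345  0.131] [ 0.509 -0.337  0.159]
0.13 [177. 206.] 74 [0.423 0.291 0.155] [0.411 0.275 0.131] [0.436 0.31  0.161]
0.13 [350. 207.] 68 [ 0.43  -0.18   0.156] [ 0.421 -0.199  0.13 ] [ 0.441 -0.161  0.161]
0.13 [238. 206.] 61 [0.426 0.124 0.156] [0.422 0.103 0.134] [0.431 0.143 0.161]
0.13 [287. 208.] 59 [ 0.424 -0.011  0.156] [ 0.417 -0.03   0.132] [0.431 0.008 0.161]
0.09 [130.  49.] 13 [0.91  0.483 0.091] [0.894 0.48  0.09 ] [0.928 0.485 0.093]
0.09 [169.  46.] 9 [0.92  0.36  0.092] [0.906 0.358 0.09 ] [0.927 0.365 0.095]
0.09 [326.  70.] 3765 [ 0.853 -0.11   0.098] [ 0.767 -0.637  0.09 ] [0.907 0.303 0.13 ]
0.09 [118.  62.] 9 [0.869 0.517 0.091] [0.862 0.515 0.09 ] [0.879 0.521 0.09
[... 1137 characters left out ...]
] [ 0.511 -0.337  0.124]
0.09 [ 61. 196.] 259 [0.449 0.644 0.119] [0.425 0.623 0.091] [0.475 0.677 0.129]
0.09 [182. 209.] 128 [0.417 0.288 0.101] [0.398 0.268 0.091] [0.449 0.306 0.13 ]
0.09 [240. 209.] 148 [0.421 0.122 0.1  ] [0.407 0.103 0.091] [0.447 0.145 0.13 ]
0.09 [347. 210.] 139 [ 0.425 -0.179  0.1  ] [ 0.407 -0.205  0.092] [ 0.454 -0.157  0.128]
0.09 [289. 205.] 42 [ 0.439 -0.016  0.1  ] [ 0.431 -0.033  0.094] [0.448 0.004 0.104]
0.09 [287. 213.] 95 [ 0.416 -0.01   0.1  ] [ 0.402 -0.03   0.092] [0.425 0.012 0.13 ]
0.09 [ 58. 226.] 265 [0.36  0.643 0.12 ] [0.337 0.624 0.097] [0.385 0.677 0.129]
0.18 [415. 178.] 140 [ 0.503 -0.34   0.208] [ 0.494 -0.361  0.191] [ 0.515 -0.323  0.214]
```

View pics/crop1.png

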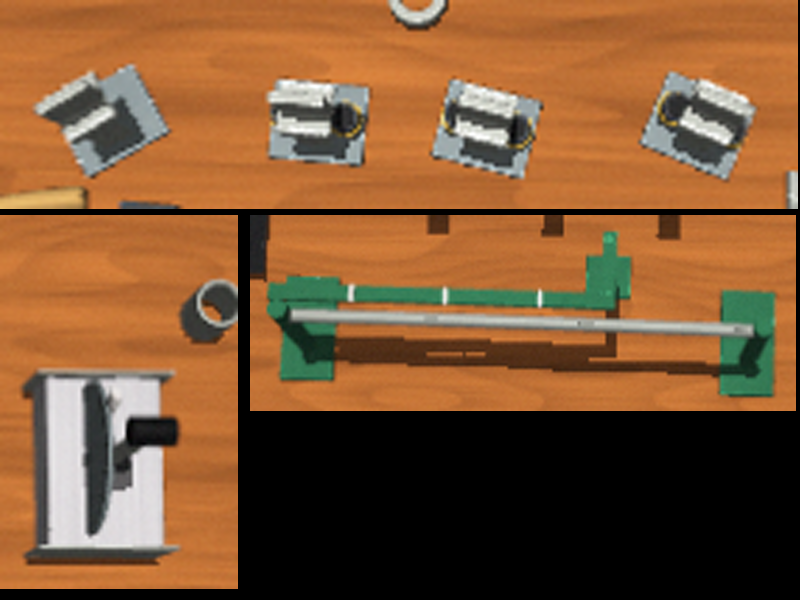

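The crop confirms three loaded carriers, with brass rings and stubs, at (243,212), (288,213) and (345,212). The one at (187,210) is empty, so it is the spare. The lever grip is at (415,178) and the white pointer is beside the quadrant at about (403,172). Next I'll measure everything.

```bash
cat >> h.py <<'E'
def line_yaw(q):  # main direction of xy points, as angle of rail-like y axis (yaw)
    vx,vy,x,y=cv2.fitLine(q[:,:2].astype(np.float32),cv2.DIST_HUBER,0,.001,.001).ravel()
    if vy<0: vx,vy=-vx,-vy
    return np.arctan2(-vx,vy),np.array([x,y])
def frames(q,yaw):
    R=np.array([[np.cos(yaw),-np.sin(yaw)],[np.sin(yaw),np.cos(yaw)]]);return q[:,:2]@R
def carriers(c,P,seeds):
    for sx,sy in seeds:
        m=(np.hypot(P[...,0]-sx,P[...,1]-sy)<.07)
        t=P[m&(P[...,2]>.152)&(P[...,2]<.165)]
        h=P[m&(P[...,2]>.094)&(P[...,2]<.106)]
        b=P[m&(P[...,2]>.0035)&(P[...,2]<.010)]
        yaw=line_yaw(t)[0]
        tc=cv2.minAreaRect(t[:,:2].astype(np.float32));yh=cv2.minAreaRect(h[:,:2].astype(np.float32));yb=cv2.minAreaRect(b[:,:2].astype(np.float32))
        print("tab",np.round(tc[0],4),np.round(tc[1],3),"yaw",yaw.round(3),"hook",np.round(yh[0],4),np.round(yh[1],3),yh[2],"base",np.round(yb[0],4),np.round(yb[1],3),yb[2],len(t),len(b))
E
python3 - <<'E'
from h import *
import pickle
c=pickle.load(open("top.pkl","rb"));P=cloud(c);im=c["pixels"].astype(int)
carriers(c,P,[(.43,-.18),(.424,-.011),(.426,.124),(.42,.288)])
m=(P[...,0]>.61)&(P[...,0]<.66)&(P[...,1]>-.17)&(P[...,1]<.28)&(P[...,2]>.115)&(P[...,2]<.129)
q=P[m];yaw,p=line_yaw(q);print("rail yaw",yaw,p,np.median(q[:,2]))
R=np.array([[np.cos(yaw),-np.sin(yaw)],[np.sin(yaw),np.cos(yaw)]])
# green posts/keeper and ticks
hsv=cv2.cvtColor(c["pixels"],cv2.COLOR_BGR2HSV)
k=(P[...,0]>.6)&(P[...,0]<.72)&(P[...,1]>-.03)&(P[...,1]<.33)&(P[...,2]>.134)
w=(hsv[...,1]<60)&(hsv[...,2]>150)&k
n,l,s,ce=cv2.connectedComponentsWithStats(w.astype(np.uint8))
for i in range(1,n):
    if s[i,4]>2:
        X=plane(c,[ce[i]],.142);print("tick",ce[i],s[i,4],X.round(4),"railfr",((X[:,:2]-p)@R).round(4))
kk=frames(P[k],yaw);print("keeper railfr",np.percentile(kk-p@R,[1,50,99],axis=0).round(4))
m=(P[...,0]>.58)&(P[...,0]<.70)&(P[...,1]>-.25)&(P[...,1]<-.15)&(hsv[...,0]>60)&(hsv[...,0]<90)&(hsv[...,1]>100)&(P[...,2]<.02)
print("postplate",(np.percentile(frames(P[m],yaw),[2,98],axis=0)-p@R).round(4))
# box
m=(P[...,0]>.38)&(P[...,0]<.64)&(P[...,1]>-.43)&(P[...,1]<-.24)&(P[...,2]>.054)&(P[...,2]<.066)
rc=cv2.minAreaRect(P[m][:,:2].astype(np.float32));print("box",rc,m.sum())
m=(P[...,0]>.45)&(P[...,0]<.56)&(P[...,1]>-.39)&(P[...,1]<-.30)&(P[...,2]>.185)
q=P[m];print("grip",cv2.minAreaRect(q[:,:2].astype(np.float32)),q[:,2].max(),np.percentile(q,[3,50,97],axis=0).round(4))
m=(P[...,1]>-.36)&(P[...,1]<-.31)&(P[...,0]>.43)&(P[...,0]<.58)&(P[...,2]>.085)&(P[...,2]<.16)
print("quad",line_yaw(P[m]))
E
```

```text
tab [ 0.4313 -0.181 ] [0.04  0.009] yaw -0.378 hook [ 0.4314 -0.1807] [0.04  0.038] 68.24846649169922 base [ 0.4275 -0.1773] [0.135 0.115] 57.07049560546875 47 214
tab [ 0.425  -0.0112] [0.039 0.008] yaw -0.225 hook [ 0.4249 -0.0115] [0.039 0.038] 76.56690216064453 base [ 0.4261 -0.0092] [0.132 0.131] 15.589778900146484 45 242
tab [0.4268 0.1243] [0.039 0.008] yaw -0.08 hook [0.4267 0.1233] [0.04  0.038] 85.5549545288086 base [0.4274 0.122 ] [0.129 0.13 ] 53.140533447265625 46 262
tab [0.4234 0.2922] [0.008 0.038] yaw 0.553 hook [0.4238 0.2925] [0.04  0.038] 29.786663055419922 base [0.4215 0.2871] [0.129 0.132] 27.19682502746582 47 354
rail yaw -0.011773304 [0.64068395 0.05199272] 0.12351400031625981
tick [205.61538462 122.30769231] 13 [[0.6624 0.2241 0.142 ]] railfr [[0.0197 0.1723]]
tick [239.4 123.5] 10 [[0.6603 0.1284 0.142 ]] railfr [[0.0187 0.0766]]
tick [273.14285714 124.14285714] 7 [[0.66   0.0338 0.142 ]] railfr [[ 0.0196 -0.018 ]]
keeper railfr [[-0.0069 -0.0809]
 [ 0.0181  0.0951]
 [ 0.0546  0.2545]]
postplate [[-0.0385 -0.2697]
 [ 0.0605 -0.2142]]
box ((0.5060163140296936, -0.3416907787322998), (0.157197043299675, 0.12321790307760239), 1.3487530946731567) 1254
grip ((0.5042949914932251, -0.34175390005111694), (0.02085297368466854, 0.03689932823181152), 2.608733654022217) 0.21397666418719252 [[ 0.4942 -0.3595  0.195 ]
 [ 0.5033 -0.3405  0.2084]
 [ 0.5146 -0.3237  0.2131]]
quad (np.float32(-1.5598317), array([ 0.5137521 , -0.32387406], dtype=float32))
```

Measured: the tabs are centred over the hooks, and the yaws are −0.378, −0.225 and −0.08. The rail origin is about (0.641, 0.054) with yaw −0.012, and the ticks fit it within 2 mm. The hinge is at about (0.505, −0.342) and q is about 0.75. I'll start with the lever.

play_rows([
  [[0,0,-1,0.89,1,0.2,65],[0,0,-1,0.89,1,0.2,65],[0,0,-1,0.89,1,0,65],[0,0,0,0.89,1,0,65],[0,0,0,0.89,1,0,65],[0,0,0,0.89,1,0,65],[0,0,0,0,0,0,65],[0,0,0,0,0,0,65]],
])

```text
t: 1.15
tcp_pos: [0.5035, -0.3417, 0.272]
eef_rot: [[1.0, 0.013, -0.001], [0.013, -1.0, -0.0], [-0.001, 0.0, -1.0]]
wrist_force: [0.2, 0.1, 0.2]
opening: 0.0649
grip_force: 0.0
```

Run:
```python
from h import *
c=cap("wrist");cv2.imwrite("pics/w1.png",c["pixels"]);P=cloud(c)
import pickle;pickle.dump(c,open("w1.pkl","wb"))
m=(P[...,0]>.45)&(P[...,0]<.56)&(P[...,1]>-.39)&(P[...,1]<-.30)&(P[...,2]>.185)&(P[...,2]<.22)
q=P[m];print(m.sum(),"grip",cv2.minAreaRect(q[:,:2].astype(np.float32)),np.percentile(q,[3,50,97],axis=0).round(4))
s=state();print(s["tcp_pos"],s["eef_rot"][:,1],s["opening"])
```

```text
1828 grip ((0.5061072707176208, -0.342861533164978), (0.022838078439235687, 0.03593937307596207), 1.3053520917892456) [[ 0.4967 -0.3594  0.2015]
 [ 0.5092 -0.3429  0.2104]
 [ 0.5169 -0.3261  0.2128]]
[ 0.50315637 -0.34222287  0.27204448] [ 1.20915388e-02 -9.99926895e-01  1.11280535e-05] 0.06510796479941075
```

View pics/w1.png

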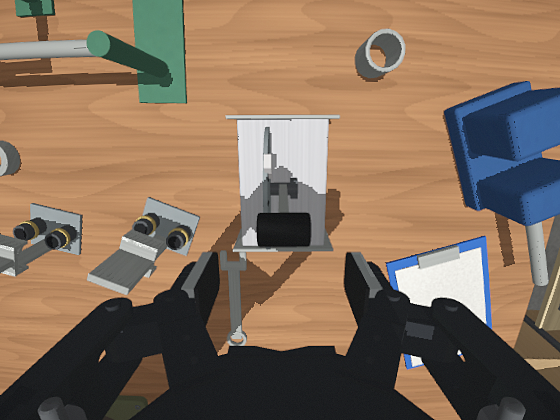

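Wrist view: the grip is at (284,229), centred between the fingers, and the pointer and quadrant are near (266,160). I'll descend, pinch and swing it shut.

play_rows([
  [[0,0,0,0.04,0,-0.8,65],[0,0,0,0.04,0,-0.8,65],[0,0,0,0,0,0,30],[0,0,0,0,0,0,30],[0,0,0,0,0,0,30],[0,0,0,-0.39,-0.005,-0.025,30],[0,0,0,-0.38,-0.005,-0.07,30],[0,0,0,-0.37,-0.005,-0.12,30],[0,0,0,-0.35,-0.005,-0.165,30],[0,0,0,-0.33,-0.005,-0.21,30],[0,0,0,-0.3,-0.005,-0.25,30],[0,0,0,-0.06,0,-0.05,30],[0,0,0,0,0,0,30],[0,0,0,0,0,0,30]],
], squeeze=20)

```text
t: 2.95
tcp_pos: [0.4193, -0.3445, 0.1757]
eef_rot: [[1.0, 0.013, 0.0], [0.013, -1.0, -0.004], [-0.0, 0.004, -1.0]]
wrist_force: [-4.4, -2.1, 7.2]
opening: 0.0354
grip_force: 30.0
```

The lever is against its stop: the TCP stopped 3 mm above the command with an upward force. I'll release it and go above the nearest carrier.

play_rows([
  [[0,0,0,0,0,0,60],[0,0,0,0,0,0,60],[0,0,0,0,0,1,60],[0,0,0,0,0,1,60],[0,0,0.98,0.037,0.5,0,50],[0,0,0.98,0.037,0.5,0,50],[0,0,0.98,0.037,0.5,0,50],[0,0,0.98,0.037,0.5,0,50],[0,0,0.98,0.037,0.5,0,50],[0,0,0.98,0.037,0.5,0,50],[0,0,0.98,0.037,0.5,0,50],[0,0,0.98,0.037,0.5,0,50],[0,0,0,0,0,0,50],[0,0,0,0,0,0,50]],
])

```text
t: 4.7
tcp_pos: [0.4315, -0.183, 0.2525]
eef_rot: [[0.374, 0.927, -0.0], [0.927, -0.374, -0.0], [-0.0, -0.0, -1.0]]
wrist_force: [0.1, 0.8, -0.2]
opening: 0.05
grip_force: 0.0
```

```bash
cat >> h.py <<'E'
def tabs(c,zlo=.152,zhi=.165):
    P=cloud(c);m=((P[...,2]>zlo)&(P[...,2]<zhi)&(P[...,0]>.3)&(P[...,0]<.56)&(P[...,1]>-.29)&(P[...,1]<.25)).astype(np.uint8)
    n,l,s,ce=cv2.connectedComponentsWithStats(m)
    for i in range(1,n):
        if s[i,4]>20:
            q=P[l==i];rc=cv2.minAreaRect(q[:,:2].astype(np.float32));print("tab",ce[i].round(),s[i,4],np.round(rc[0],4),np.round(rc[1],4),line_yaw(q)[0].round(3))
E
python3 - <<'E'
from h import *
s=state();print(s["tcp_pos"],s["opening"],"toolyaw",np.arctan2(s["eef_rot"][1,1],s["eef_rot"][0,1]))
for n in("wrist","top"):
    c=cap(n);print(n);tabs(c)
cv2.imwrite("pics/t1.png",c["pixels"])
P=cloud(c);m=(P[...,0]>.36)&(P[...,0]<.56)&(P[...,1]>-.39)&(P[...,1]<-.31)&(P[...,2]>.155)
print("lever",np.percentile(P[m],[3,50,97],axis=0).round(3))
E
```

```text
[ 0.43150474 -0.18302393  0.25254637] 0.04999796660698937 toolyaw -0.38355266674655364
wrist
tab [178.  13.] 365 [ 0.4226 -0.0247] [0.0159 0.0087] -0.217
tab [281. 217.] 506 [ 0.432  -0.1813] [0.0398 0.0071] -0.384
top
tab [237. 206.] 46 [0.4269 0.1243] [0.0388 0.0081] -0.076
tab [287. 207.] 44 [ 0.4249 -0.0112] [0.0393 0.0079] -0.223
lever [[ 0.411 -0.36   0.16 ]
 [ 0.421 -0.341  0.177]
 [ 0.438 -0.325  0.182]]
```

play_rows([
  [[0,0,0,0,0.04,-0.88,50],[0,0,0,0,0,-0.88,50],[0,0,0,0,0,-0.88,50],[0,0,0,0,0,0,50],[0,0,0,0,0,0,4],[0,0,0,0,0,0,4],[0,0,0,0,0,0,4],[0,0,0,0,0,0,4],[0,0,0,0,0,0.4,4],[0,0,0,0,0,0.6,4],[0,0,0,0,0,0.45,4],[0,0,0.6,0.6,0.35,0,4],[0,0,0.6,0.75,0.4,0,4],[0,0,0.6,0.75,0.4,0,4],[0,0,0.68,0.75,0.4,0,4],[0,0,0,0.36,0.2,0,4],[0,0,0,0,0,0,4],[0,0,0,0,0,0,4]],
], squeeze=60)

```text
t: 7.05
tcp_pos: [0.5591, -0.1116, 0.2049]
eef_rot: [[0.011, 1.0, -0.001], [1.0, -0.011, -0.0], [-0.0, -0.001, -1.0]]
wrist_force: [0.7, -0.3, -3.1]
opening: 0.0073
grip_force: 59.0
```

```bash
cat >> h.py <<'E'
def held(c):  # tilt check of things near TCP
    s=state();T=np.array(s["tcp_pos"]);print(T,s["opening"],s["wrist_force"],"toolyaw",np.arctan2(s["eef_rot"][1,1],s["eef_rot"][0,1]))
E
python3 - <<'E'
from h import *
held(0)
c=cap("side");cv2.imwrite("pics/s1.png",cv2.resize(c["pixels"][130:330,230:430],None,fx=3,fy=3))
E
```

```text
[ 0.55914546 -0.11162096  0.20490158] 0.007303778250084377 [ 0.72511236 -0.30708861 -3.13933732] toolyaw -0.011051717777114917
```

View pics/s1.png

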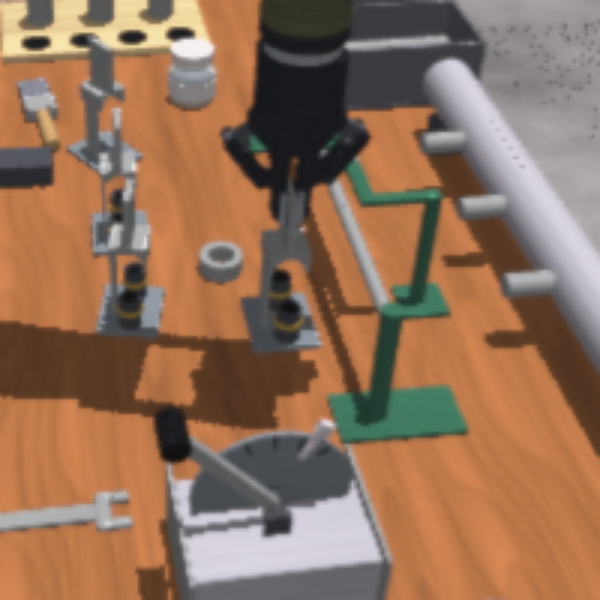

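The carrier hangs upright in the gripper, and the spare and the other two are undisturbed. The lever is shut and the pointer shows at crop (322,430). Next I'll move it over the bar and lower it.

play_rows([
  [[0,0,0,0.5,0,0,4],[0,0,0,0.6,0,0,4],[0,0,0,0.6,0,0,4],[0,0,0,0.33,0,0,4],[0,0,0,0,0,0,4],[0,0,0,0,0,-0.3,4],[0,0,0,0,0,-0.3,4],[0,0,0,0,0,-0.08,4],[0,0,0,0,0,0,4],[0,0,0,0,0,0,4]],
])

```text
t: 8.35
tcp_pos: [0.6406, -0.1112, 0.1789]
eef_rot: [[0.01, 1.0, -0.001], [1.0, -0.01, -0.0], [-0.0, -0.001, -1.0]]
wrist_force: [-3.7, 0.5, 5.3]
opening: 0.0069
grip_force: 60.4
```

play_rows([
  [[0,0,0,-0.02,0,0.02,4],[0,0,0,0.004,0.35,0,4],[0,0,0,0.009,0.75,0,4],[0,0,0,0.009,0.75,0,4],[0,0,0,0.009,0.75,0,4],[0,0,0,0.009,0.75,0,4],[0,0,0,0.009,0.75,0,4],[0,0,0,0.009,0.75,0,4],[0,0,0,0.009,0.75,0,4],[0,0,0,0.009,0.75,0,4],[0,0,0,0.009,0.75,0,4],[0,0,0,0.009,0.75,0,4],[0,0,0,0.006,0.525,0,4],[0,0,0,0,0,0,4],[0,0,0,0,0,0,4]],
])

```text
t: 10.22
tcp_pos: [0.6443, 0.2247, 0.179]
eef_rot: [[0.01, 1.0, 0.0], [1.0, -0.01, 0.002], [0.002, 0.0, -1.0]]
wrist_force: [-0.8, 3.5, 3.3]
opening: 0.007
grip_force: 60.1
```

play_rows([
  [[0,0,0,0,0,0,20],[0,0,0,0,0,0,50],[0,0,0,0,0,0,50],[0,0,0,0,0,1,50],[0,0,0,0,0,1,50],[0,0,-0.35,-0.91,-0.98,0,50],[0,0,-0.35,-0.91,-0.98,0,50],[0,0,-0.35,-0.91,-0.98,0,50],[0,0,-0.35,-0.91,-0.98,0,50],[0,0,0,-0.91,-0.98,0,50],[0,0,0,-0.91,-0.98,0,50],[0,0,0,0,0,0,50],[0,0,0,0,0,0,50]],
])

```text
t: 11.85
tcp_pos: [0.4262, -0.0116, 0.259]
eef_rot: [[0.219, 0.976, 0.001], [0.976, -0.219, 0.0], [0.0, 0.001, -1.0]]
wrist_force: [-0.0, -0.2, 0.0]
opening: 0.05
grip_force: 0.0
```

```bash
cat >> h.py <<'E'
def hung(c):
    P=cloud(c);m=((P[...,2]>.178)&(P[...,2]<.195)&(P[...,0]>.6)&(P[...,0]<.68)&(P[...,1]>-.16)&(P[...,1]<.27)).astype(np.uint8)
    n,l,s,ce=cv2.connectedComponentsWithStats(m)
    for i in range(1,n):
        if s[i,4]>15:
            q=P[l==i];rc=cv2.minAreaRect(q[:,:2].astype(np.float32));y=-.0118;X=(np.array(rc[0])-[.641,.054])@np.array([[np.cos(y),-np.sin(y)],[np.sin(y),np.cos(y)]])
            print("hung",s[i,4],np.round(rc[0],4),np.round(rc[1],4),"z",np.median(q[:,2]).round(4),"rail",X.round(4))
E
python3 - <<'E'
from h import *
held(0)
for n in("wrist","top"):
    c=cap(n);print(n);tabs(c);hung(c)
cv2.imwrite("pics/t2.png",cv2.resize(c["pixels"][90:230,160:440],None,fx=2.8,fy=2.8))
P=cloud(c);m=(P[...,0]>.36)&(P[...,0]<.56)&(P[...,1]>-.39)&(P[...,1]<-.31)&(P[...,2]>.155)
print("lever",np.percentile(P[m],[3,50,97],axis=0).round(3))
E
```

```text
[ 0.42617689 -0.01158501  0.25900264] 0.05003570940241976 [-0.00750464 -0.22993263  0.02604401] toolyaw -0.22088986133866675
wrist
tab [211.  59.] 784 [0.4042 0.1117] [0.0396 0.0088] -0.191
tab [280. 218.] 493 [ 0.4252 -0.0124] [0.0401 0.0073] -0.224
top
tab [239. 214.] 37 [0.4046 0.1165] [0.0317 0.0081] -0.201
hung 55 [0.6423 0.2251] [0.0088 0.0374] z 0.186 rail [-0.0007  0.1711]
lever [[ 0.411 -0.36   0.158]
 [ 0.422 -0.341  0.178]
 [ 0.439 -0.325  0.183]]
```

View pics/t2.png

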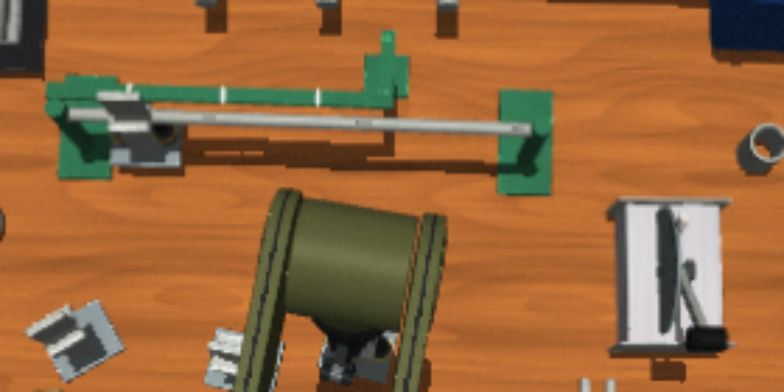

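The top view shows the first carrier hanging at mark 3 (rail y 0.171). The third carrier has been knocked to (0.404, 0.112) and I'll re-measure it later. Now the second carrier.

play_rows([
  [[0,0,0,-0.02,-0.02,-0.93,50],[0,0,0,0,0,-0.93,50],[0,0,0,0,0,-0.93,50],[0,0,0,0,0,0,50],[0,0,0,0,0,0,4],[0,0,0,0,0,0,4],[0,0,0,0,0,0,4],[0,0,0,0,0,0,4],[0,0,0,0,0,0.4,4],[0,0,0,0,0,0.6,4],[0,0,0,0,0,0.45,4],[0,0,0.35,0.5,-0.37,0,4],[0,0,0.35,0.75,-0.56,0,4],[0,0,0.35,0.75,-0.56,0,4],[0,0,0.35,0.75,-0.56,0,4],[0,0,0,0.6,-0.43,0,4],[0,0,0,0,0,0,4],[0,0,0,0,0,0,4]],
])

```text
t: 14.2
tcp_pos: [0.5588, -0.1112, 0.205]
eef_rot: [[0.01, 1.0, -0.001], [1.0, -0.01, 0.0], [0.0, -0.001, -1.0]]
wrist_force: [-1.3, 0.4, -2.9]
opening: 0.0074
grip_force: 59.2
```

play_rows([
  [[0,0,0,0.5,0,0,4],[0,0,0,0.6,0,0,4],[0,0,0,0.6,0,0,4],[0,0,0,0.31,0,0,4],[0,0,0,0,0,0,4],[0,0,0,0,0,-0.3,4],[0,0,0,0,0,-0.3,4],[0,0,0,0,0,-0.06,4],[0,0,0,0,0,0,4],[0,0,0,0,0,0,4]],
])

```text
t: 15.45
tcp_pos: [0.639, -0.1114, 0.1789]
eef_rot: [[0.01, 1.0, -0.002], [1.0, -0.01, 0.0], [0.0, -0.002, -1.0]]
wrist_force: [-4.4, 1.1, 3.5]
opening: 0.0072
grip_force: 60.3
```

play_rows([
  [[0,0,0,-0.02,0,0.01,4],[0,0,0,0.004,0.35,0,4],[0,0,0,0.009,0.75,0,4],[0,0,0,0.009,0.75,0,4],[0,0,0,0.009,0.75,0,4],[0,0,0,0.009,0.75,0,4],[0,0,0,0.009,0.75,0,4],[0,0,0,0.009,0.75,0,4],[0,0,0,0.009,0.75,0,4],[0,0,0,0.005,0.4,0,4],[0,0,0,0,0,0,4],[0,0,0,0,0,0,4]],
])

```text
t: 16.95
tcp_pos: [0.6417, 0.1285, 0.1789]
eef_rot: [[0.01, 1.0, -0.0], [1.0, -0.01, 0.001], [0.001, -0.0, -1.0]]
wrist_force: [-1.7, 0.7, -1.7]
opening: 0.0073
grip_force: 59.8
```

play_rows([
  [[0,0,0,0,0,0,20],[0,0,0,0,0,0,50],[0,0,0,0,0,0,50],[0,0,0,0,0,1,50],[0,0,0,0,0,1,50],[0,0,-0.4,-0.98,-0.06,0,50],[0,0,-0.4,-0.98,-0.06,0,50],[0,0,-0.4,-0.98,-0.06,0,50],[0,0,0,-0.98,-0.06,0,50],[0,0,0,-0.98,-0.06,0,50],[0,0,0,-0.98,-0.06,0,50],[0,0,0,0,0,0,50],[0,0,0,0,0,0,50]],
])

```text
t: 18.58
tcp_pos: [0.407, 0.1141, 0.2596]
eef_rot: [[0.189, 0.982, 0.002], [0.982, -0.189, 0.0], [0.0, 0.001, -1.0]]
wrist_force: [0.3, 0.2, 0.0]
opening: 0.0498
grip_force: 0.0
```

Run:
```python
from h import *
held(0)
for n in("wrist","top"):
    c=cap(n);print(n);tabs(c);hung(c)
```

```text
[0.40698603 0.11409905 0.2596228 ] 0.04982821416124113 [0.3199406  0.21863905 0.01943529] toolyaw -0.19023156006778294
wrist
tab [277. 220.] 486 [0.4043 0.1116] [0.0404 0.0073] -0.194
top
hung 54 [0.6426 0.2252] [0.0094 0.0373] z 0.1865 rail [-0.0005  0.1712]
hung 54 [0.6404 0.1292] [0.0092 0.0389] z 0.185 rail [-0.0015  0.0752]
```

play_rows([
  [[0,0,0,-0.07,-0.06,-0.93,50],[0,0,0,0,0,-0.94,50],[0,0,0,0,0,-0.94,50],[0,0,0,0,0,0,50],[0,0,0,0,0,0,4],[0,0,0,0,0,0,4],[0,0,0,0,0,0,4],[0,0,0,0,0,0,4],[0,0,0,0,0,0.7,4],[0,0,0,0,0,0.75,4],[0,0,0.4,0.35,-0.5,0,4],[0,0,0.4,0.6,-0.87,0,4],[0,0,0.4,0.6,-0.87,0,4],[0,0,0,0.6,-0.87,0,4],[0,0,0,0.6,-0.87,0,4],[0,0,0,0.6,-0.87,0,4],[0,0,0,0.52,-0.72,0,4],[0,0,0,0,0,0,4],[0,0,0,0,0,0,4]],
])

```text
t: 21.05
tcp_pos: [0.5577, -0.1106, 0.2037]
eef_rot: [[0.01, 1.0, -0.002], [1.0, -0.01, 0.001], [0.001, -0.002, -1.0]]
wrist_force: [-0.0, -0.4, -3.1]
opening: 0.007
grip_force: 59.3
```

play_rows([
  [[0,0,0,0,0,0.03,4],[0,0,0,0.5,0,0,4],[0,0,0,0.6,0,0,4],[0,0,0,0.6,0,0,4],[0,0,0,0.31,0,0,4],[0,0,0,0,0,0,4],[0,0,0,0,0,-0.3,4],[0,0,0,0,0,-0.3,4],[0,0,0,0,0,-0.06,4],[0,0,0,0,0,0,4],[0,0,0,0,0,0,4]],
])

```text
t: 22.42
tcp_pos: [0.6389, -0.1111, 0.1794]
eef_rot: [[0.01, 1.0, 0.0], [1.0, -0.01, 0.0], [0.0, 0.0, -1.0]]
wrist_force: [-1.1, -1.2, -3.2]
opening: 0.0071
grip_force: 59.4
```

play_rows([
  [[0,0,0,0,0,-0.02,4],[0,0,0,0.004,0.35,0,4],[0,0,0,0.009,0.75,0,4],[0,0,0,0.009,0.75,0,4],[0,0,0,0.009,0.75,0,4],[0,0,0,0.009,0.75,0,4],[0,0,0,0.003,0.28,0,4],[0,0,0,0,0,0,4],[0,0,0,0,0,0,4]],
])

```text
t: 23.55
tcp_pos: [0.6406, 0.0335, 0.1787]
eef_rot: [[0.011, 1.0, -0.0], [1.0, -0.011, -0.0], [-0.0, -0.0, -1.0]]
wrist_force: [0.5, 0.3, -3.0]
opening: 0.0075
grip_force: 59.4
```

play_rows([
  [[0,0,0,0,0,0,20],[0,0,0,0,0,0,50],[0,0,0,0,0,0,60],[0,0,0,0,0,1,60],[0,0,0,0,0,1,60],[0,0,-0.94,-0.5,-0.857,0,60],[0,0,-0.94,-0.5,-0.857,0,60],[0,0,-0.94,-0.5,-0.857,0,60],[0,0,-0.94,-0.5,-0.857,0,60],[0,0,-0.94,-0.5,-0.857,0,60],[0,0,-0.94,-0.5,-0.857,0,60],[0,0,-0.94,-0.5,-0.857,0,60],[0,0,-0.94,-0.5,-0.857,0,60],[0,0,-0.94,-0.5,-0.857,0,60],[0,0,-0.94,-0.5,-0.857,0,60],[0,0,-0.94,-0.5,-0.857,0,60],[0,0,0,0,0,0,60],[0,0,0,0,0,0,60]],
])

```text
t: 25.8
tcp_pos: [0.4207, -0.3427, 0.2589]
eef_rot: [[1.0, 0.01, 0.0], [0.01, -1.0, 0.0], [0.0, -0.0, -1.0]]
wrist_force: [-0.5, 0.7, -0.1]
opening: 0.0601
grip_force: 0.0
```

Run:
```python
from h import *
import pickle
held(0)
D={}
for n in("wrist","top","side"):
    c=cap(n);D[n]=c;P=cloud(c);hsv=cv2.cvtColor(c["pixels"],cv2.COLOR_BGR2HSV)
    if n=="top": hung(c)
    print(n)
    m=(P[...,0]>.36)&(P[...,0]<.60)&(P[...,1]>-.38)&(P[...,1]<-.30)&(P[...,2]>.1)&(P[...,2]<.2)
    w=m&(hsv[...,1]<40)&(hsv[...,2]>170)
    k,l,s,ce=cv2.connectedComponentsWithStats(w.astype(np.uint8))
    for i in range(1,k):
        if s[i,4]>3:
            q=P[l==i];print(ce[i].round(1),s[i,4],np.median(q,0).round(4),q.min(0).round(3),q.max(0).round(3),"ang+.75:",(.75+np.median(np.arctan2(q[:,0]-.505,q[:,2]-.075))).round(3))
    b=m&(hsv[...,2]<45)&(P[...,2]>.14);print("grip",b.sum(),np.percentile(P[b],[3,50,97],axis=0).round(3))
pickle.dump(D,open("D.pkl","wb"))
a=cv2.resize(D["side"]["pixels"][235:345,280:365],None,fx=5,fy=5,interpolation=cv2.INTER_CUBIC)[:600]
b=D["wrist"]["pixels"][:, 120:440]
o=np.zeros((600,800,3),np.uint8);o[:a.shape[0],:a.shape[1]]=a;o[:420,450:770]=b
cv2.imwrite("pics/p1.png",o)
```

```text
[ 0.42071443 -0.34274638  0.25889364] 0.06009282820841415 [-0.45551915  0.73972462 -0.13807724] toolyaw -1.560462371301182
wrist
[264.   46.9] 136 [ 0.5449 -0.3288  0.1493] [ 0.54  -0.332  0.114] [ 0.559 -0.323  0.153] ang+.75: 1.241
[259.  68.] 11 [ 0.5331 -0.3241  0.1348] [ 0.529 -0.324  0.132] [ 0.537 -0.324  0.137] ang+.75: 1.184
[266.9  75.1] 15 [ 0.5297 -0.3296  0.1245] [ 0.525 -0.33   0.118] [ 0.533 -0.329  0.133] ang+.75: 1.199
[262.1 100.6] 178 [ 0.5088 -0.3266  0.1405] [ 0.493 -0.328  0.136] [ 0.531 -0.325  0.143] ang+.75: 0.808
[259.   81.5] 12 [ 0.5231 -0.3243  0.1388] [ 0.519 -0.324  0.137] [ 0.527 -0.324  0.141] ang+.75: 1.026
[287.  127.5] 8 [ 0.4885 -0.3466  0.1038] [ 0.486 -0.347  0.101] [ 0.492 -0.347  0.107] ang+.75: 0.234
[283. 169.] 11 [ 0.4567 -0.3432  0.1402] [ 0.456 -0.346  0.139] [ 0.457 -0.34   0.141] ang+.75: 0.112
grip 1505 [[ 0.415 -0.36   0.17 ]
 [ 0.427 -0.344  0.18 ]
 [ 0.435 -0.328  0.182]]
hung 55 [0.6427 0.2248] [0.037 0.009] z 0.1861 rail [-0.0003  0.1708]
hung 51 [0.6405 0.1291] [0.0086 0.0391] z 0.1857 rail [-0.0014  0.0751]
hung 58 [0.6398 0.0344] [0.0087 0.0377] z 0.1859 rail [-0.001  -0.0196]
top
[403.9 167.1] 12 [ 0.5449 -0.3285  0.1483] [ 0.54  -0.331  0.145] [ 0.552 -0.325  0.153] ang+.75: 1.24Traceback (most recent call last):
  File "<stdin>", line 15, in <module>
    return _quantile_unchecked(
        a, q, axis, out, overwrite_input, method, keepdims, weights)
    return _ureduce(a,
                    func=_quantile_ureduce_func,
    ...<5 lines>...
                    overwrite_input=overwrite_input,
                    method=method)
    r = func(a, **kwargs)
    result = _quantile(arr,
                       quantiles=q,
    ...<2 lines>...
                       out=out,
                       weights=wgt)
    slices_having_nans = np.isnan(arr[-1, ...])
                                  ~~~^^^^^^^^^
IndexError: index -1 is out of bounds for axis 0 with size 0
```

Run:
```python
from h import *
import pickle
c=cap("side");pickle.dump(c,open("sd.pkl","wb"))
u0,v0=290,235
a=cv2.resize(c["pixels"][v0:v0+85,u0:u0+110],None,fx=7,fy=7,interpolation=cv2.INTER_CUBIC)
cv2.imwrite("pics/p2.png",a)
P=cloud(c)
hsv=cv2.cvtColor(c["pixels"],cv2.COLOR_BGR2HSV)
m=(P[...,0]>.52)&(P[...,0]<.60)&(P[...,1]>-.38)&(P[...,1]<-.30)&(P[...,2]>.125)&(P[...,2]<.2)
print(np.argwhere(m).min(0),np.argwhere(m).max(0),np.percentile(P[m],[2,50,98],axis=0).round(3))
# project hinge
R=c["W"][:3,:3].T;rv=cv2.Rodrigues(R)[0];t=-R@c["W"][:3,3]
K=np.array([[c["fx"],0,c["cx"]],[0,c["fy"],c["cy"]],[0,0,1]])
p=cv2.projectPoints(np.array([[.505,-.342,.075],[.42,-.342,.1665],[.505+.075*np.sin(.45),-.33,.075+.075*np.cos(.45)]]),rv,t,K,np.array([c["k1"],0,0,0.]))[0][:,0];print(p, (p-[u0,v0])*7)
```

```text
[270 327] [279 341] [[ 0.521 -0.334  0.126]
 [ 0.536 -0.33   0.136]
 [ 0.548 -0.326  0.151]]
[[320.58290333 297.89795889]
 [285.06002914 274.50335152]
 [335.17871422 273.06767028]] [[214.08032331 440.28571222]
 [-34.57979602 276.52346067]
 [316.25099952 266.47369196]]
```

View pics/p2.png

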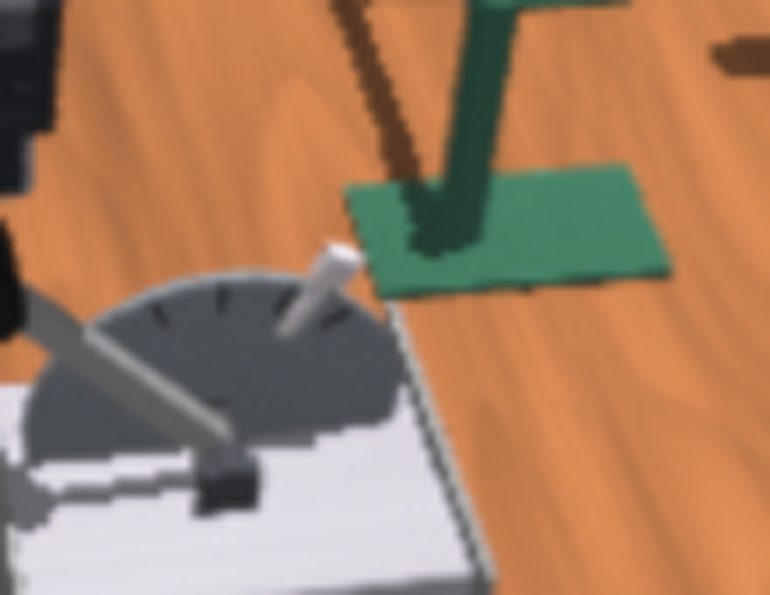

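The side crop shows the pointer bar from its inner end at crop (285,332) to its outer end at (336,260), leaning to +x. I'll cast both ends onto its plane.

Run:
```python
from h import *
import pickle
c=pickle.load(open("sd.pkl","rb"))
def py(uv,y):
    d=rays(c,uv)@c["W"][:3,:3].T;o=c["W"][:3,3];return o+d*((y-o[1])/d[:,1])[:,None]
A=np.array([[285,332],[336,260],[275,328],[322,255],[297,335],[351,270]])/7.+[290-.43,235-.43]
for y in(-.332,-.329):
    X=py(A,y);print(X.round(4).tolist());
    for i in(0,2,4):
        d=X[i+1]-X[i];print("dir",.75+np.arctan2(d[0],d[2]),"end from hinge",[(.75+np.arctan2(x[0]-.505,x[2]-.075)).round(3) for x in X[i:i+2]],[np.hypot(x[0]-.505,x[2]-.075).round(3) for x in X[i:i+2]])
# lever shaft upper edge
B=np.array([[90,330],[230,432]])/7.+[290-.43,235-.43];X=py(B,-.342);d=X[0]-X[1];print("lever dir",.75+np.arctan2(d[0],d[2]),X.round(4))
P=cloud(c);hsv=cv2.cvtColor(c["pixels"],cv2.COLOR_BGR2HSV)
m=(P[...,0]>.515)&(P[...,0]<.57)&(P[...,1]>-.336)&(P[...,1]<-.322)&(P[...,2]>.115)&(P[...,2]<.16)&(hsv[...,2]>140)&(hsv[...,1]<40)
q=P[m];print(m.sum(),q[:,[0,2]].mean(0),.75+np.arctan2(q[:,0].mean()-.505,q[:,2].mean()-.075))
```

```text
[[0.5277, -0.332, 0.116], [0.5422, -0.332, 0.1485], [0.5241, -0.332, 0.1185], [0.5373, -0.332, 0.1515], [0.5319, -0.332, 0.114], [0.5477, -0.332, 0.1431]]
dir 1.1708667229218124 end from hinge [np.float64(1.255), np.float64(1.219)] [np.float64(0.047), np.float64(0.082)]
dir 1.1303594907056813 end from hinge [np.float64(1.164), np.float64(1.15)] [np.float64(0.047), np.float64(0.083)]
dir 1.2469565054727765 end from hinge [np.float64(1.355), np.float64(1.31)] [np.float64(0.047), np.float64(0.08)]
[[0.5286, -0.329, 0.1126], [0.5432, -0.329, 0.1452], [0.525, -0.329, 0.115], [0.5383, -0.329, 0.1482], [0.5329, -0.329, 0.1105], [0.5488, -0.329, 0.1397]]
dir 1.1708667229218146 end from hinge [np.float64(1.312), np.float64(1.249)] [np.float64(0.044), np.float64(0.08)]
dir 1.1303594907056784 end from hinge [np.float64(1.214), np.float64(1.177)] [np.float64(0.045), np.float64(0.08)]
dir 1.2469565054727747 end from hinge [np.float64(1.416), np.float64(1.344)] [np.float64(0.045), np.float64(0.078)]
lever dir 0.03843689092573155 [[ 0.4596 -0.342   0.1376]
 [ 0.5091 -0.342   0.0802]]
28 [0.53650646 0.14367793] 1.180112160361359
```

Estimates for the pointer run from 1.17 to 1.25. I'll aim the lever at about 1.21 and then check it.

play_rows([
  [[0,0,0,0,0,-0.7,60],[0,0,0,0,0,-0.7,60],[0,0,0,0,0,-0.71,60],[0,0,0,0,0,0,30],[0,0,0,0,0,0,30],[0,0,0,0,0,0,30],[0,0,0,0.292,0.004,0.24,30],[0,0,0,0.318,0.004,0.203,30],[0,0,0,0.341,0.004,0.163,30],[0,0,0,0.358,0.004,0.121,30],[0,0,0,0.37,0.004,0.077,30],[0,0,0,0.377,0.004,0.032,30],[0,0,0,0.378,0.004,-0.014,30],[0,0,0,0.373,0.004,-0.059,30],[0,0,0,0.363,0.004,-0.104,30],[0,0,0,0.348,0.004,-0.147,30],[0,0,0,0,0,0,30],[0,0,0,0,0,0,30]],
], squeeze=20)

```text
t: 28.2
tcp_pos: [0.5627, -0.342, 0.196]
eef_rot: [[1.0, 0.01, 0.004], [0.01, -1.0, -0.002], [0.004, 0.002, -1.0]]
wrist_force: [2.2, -5.5, -0.7]
opening: 0.0357
grip_force: 23.0
```

play_rows([
  [[0,0,0,0,0,0,60],[0,0,0,0,0,0,60],[0,0,0,0,0,1,60],[0,0,0,0,0,1,60],[0,0,0,-1,0,0.2,60],[0,0,0,-1,0,0.2,60],[0,0,0,-1,0,0,60],[0,0,0,-1,0,0,60],[0,0,0,0,0,0,60],[0,0,0,0,0,0,60]],
])

```text
t: 29.45
tcp_pos: [0.4017, -0.3411, 0.2911]
eef_rot: [[1.0, 0.01, 0.001], [0.01, -1.0, -0.0], [0.001, 0.0, -1.0]]
wrist_force: [0.2, -0.2, 0.3]
opening: 0.0602
grip_force: 0.0
```

Run:
```python
from h import *
import pickle
D={}
for n in("wrist","top","side"):
    c=cap(n);D[n]=c;P=cloud(c)
    m=(P[...,0]>.50)&(P[...,0]<.62)&(P[...,1]>-.38)&(P[...,1]<-.30)&(P[...,2]>.172)&(P[...,2]<.22)
    q=P[m]
    if len(q): rc=cv2.minAreaRect(q[:,:2].astype(np.float32));print(n,m.sum(),np.round(rc[0],4),np.round(rc[1],4),q.min(0).round(4),np.median(q,0).round(4),q.max(0).round(4))
pickle.dump(D,open("D.pkl","wb"))
u0,v0=300,235
a=cv2.resize(D["side"]["pixels"][v0:v0+80,u0:u0+60],None,fx=7,fy=7,interpolation=cv2.INTER_CUBIC)
b=cv2.resize(D["wrist"]["pixels"][0:200,220:345],None,fx=3,fy=3,interpolation=cv2.INTER_CUBIC)
o=np.zeros((600,800,3),np.uint8);o[:a.shape[0],:a.shape[1]]=a;o[:600,425:800]=b
cv2.imwrite("pics/p3.png",o)
```

```text
wrist 770 [ 0.548  -0.3418] [0.0075 0.0362] [ 0.5442 -0.3599  0.1722] [ 0.5487 -0.3418  0.1923] [ 0.5519 -0.3236  0.199 ]
top 137 [ 0.5561 -0.3398] [0.0267 0.0346] [ 0.5426 -0.3573  0.1738] [ 0.5558 -0.3385  0.1952] [ 0.5693 -0.3225  0.2024]
side 204 [ 0.5566 -0.3444] [0.0248 0.0385] [ 0.5444 -0.3634  0.172 ] [ 0.556  -0.349   0.1965] [ 0.5707 -0.3255  0.2014]
```

View pics/p3.png

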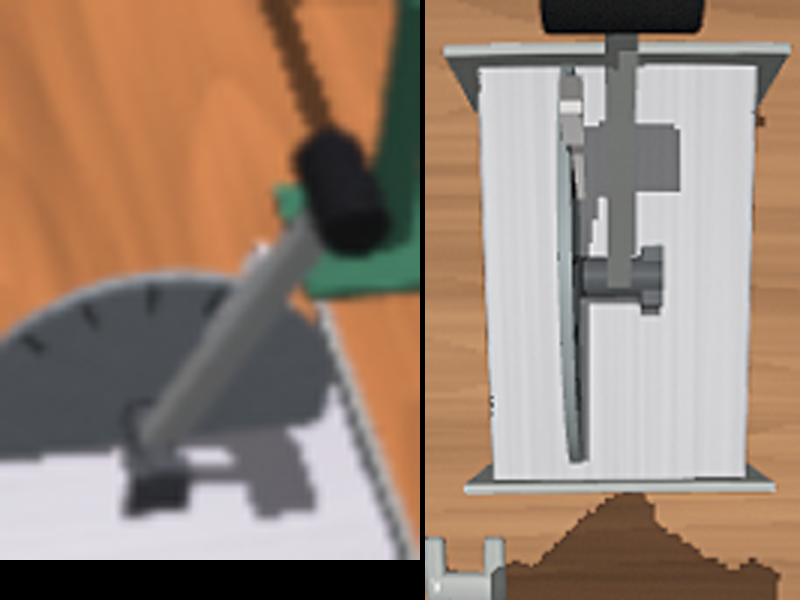

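The lever now covers the pointer in the side view. In the wrist view the pointer's bright end is at crop (571,105), left of the lever bar. I'll compare the directions of their facing sides in the depth data.

Run:
```python
from h import *
import pickle
D=pickle.load(open("D.pkl","rb"));c=D["wrist"];P=cloud(c);g=cv2.cvtColor(c["pixels"],cv2.COLOR_BGR2GRAY)
# lever face: crop x 608..637 -> u
def reg(u1,u2,v1,v2): return P[v1:v2,u1:u2].reshape(-1,3)
U=lambda x:int(220+(x-425)/3)
L=reg(U(612),U(632),13,92);L=L[(L[:,2]>.09)]
def fit(q):
    vx,vz,x,z=cv2.fitLine(q[:,[0,2]].astype(np.float32),cv2.DIST_HUBER,0,.001,.001).ravel()
    if vz<0:vx,vz=-vx,-vz
    return .75+np.arctan2(vx,vz),(x,z),len(q), "offset from hinge",(( x-.505)*vz-(z-.075)*vx)
print("lever",fit(L))
for v in range(20,70,2):
    print(v,[ (P[v,u].round(3).tolist(),int(g[v,u])) for u in (U(565),U(571),U(577))])
```

```text
lever (np.float32(1.1967843), (np.float32(0.5299471), np.float32(0.14027724)), 543, 'offset from hinge', np.float32(-0.00570585))
20 [([0.579, -0.323, 0.063], 76), ([0.579, -0.325, 0.063], 77), ([0.579, -0.327, 0.065], 76)]
22 [([0.577, -0.323, 0.062], 119), ([0.578, -0.325, 0.06], 120), ([0.578, -0.327, 0.061], 179)]
24 [([0.562, -0.325, 0.109], 124), ([0.562, -0.327, 0.11], 97), ([0.576, -0.327, 0.06], 167)]
26 [([0.55, -0.327, 0.147], 125), ([0.55, -0.328, 0.146], 130), ([0.55, -0.33, 0.145], 125)]
28 [([0.547, -0.327, 0.149], 125), ([0.548, -0.329, 0.149], 128), ([0.548, -0.33, 0.147], 127)]
30 [([0.546, -0.327, 0.149], 125), ([0.546, -0.329, 0.149], 129), ([0.546, -0.33, 0.149], 128)]
32 [([0.544, -0.327, 0.151], 120), ([0.544, -0.329, 0.149], 120), ([0.544, -0.33, 0.15], 120)]
34 [([0.542, -0.327, 0.151], 226), ([0.542, -0.329, 0.151], 225), ([0.542, -0.33, 0.151], 226)]
36 [([0.541, -0.327, 0.151], 222), ([0.541, -0.329, 0.151], 220), ([0.541, -0.33, 0.152], 221)]
38 [([0.539, -0.327, 0.152], 151), ([0.54, -0.329, 0.151], 150), ([0.539, -0.33, 0.151], 153)]
40 [([0.539, -0.327
[... 713 characters left out ...]
), ([0.532, -0.33, 0.13], 167)]
56 [([0.529, -0.326, 0.138], 161), ([0.529, -0.328, 0.138], 103), ([0.531, -0.329, 0.127], 170)]
58 [([0.527, -0.326, 0.137], 161), ([0.527, -0.328, 0.137], 100), ([0.53, -0.329, 0.125], 177)]
60 [([0.526, -0.326, 0.138], 161), ([0.525, -0.328, 0.138], 104), ([0.528, -0.329, 0.124], 181)]
62 [([0.524, -0.326, 0.138], 164), ([0.524, -0.328, 0.139], 124), ([0.527, -0.329, 0.12], 122)]
64 [([0.522, -0.327, 0.139], 165), ([0.522, -0.328, 0.138], 123), ([0.526, -0.329, 0.119], 97)]
66 [([0.52, -0.327, 0.14], 167), ([0.52, -0.328, 0.139], 123), ([0.524, -0.329, 0.117], 80)]
68 [([0.519, -0.327, 0.14], 167), ([0.519, -0.328, 0.14], 132), ([0.526, -0.328, 0.093], 65)]
```

The lever is about 3.6 mm short of the pointer at the index radius. That is inside tolerance, but I'll nudge it +0.045 rad for margin.

play_rows([
  [[0,0,0,0.975,0,0,60],[0,0,0,0.975,0,0,60],[0,0,0,0.975,0,-0.2,60],[0,0,0,0.975,0,-0.2,60],[0,0,0,0,0,-0.98,60],[0,0,0,0,0,-0.97,60],[0,0,0,0,0,0,60],[0,0,0,0,0,0,30],[0,0,0,0,0,0,30],[0,0,0,0,0,0,30],[0,0,0,0.065,0,-0.03,30],[0,0,0,0.065,0,-0.03,30],[0,0,0,0,0,0,30],[0,0,0,0,0,0,30],[0,0,0,0,0,0,60],[0,0,0,0,0,0,60],[0,0,0,0,0,1,60],[0,0,0,0,0,1,60]],
])

```text
t: 31.85
tcp_pos: [0.5619, -0.3409, 0.2738]
eef_rot: [[1.0, 0.01, -0.002], [0.01, -1.0, 0.002], [-0.002, -0.002, -1.0]]
wrist_force: [0.6, 0.0, 1.3]
opening: 0.0601
grip_force: 0.0
```

play_rows([
  [[0,0,0,-0.975,0,0.2,60],[0,0,0,-0.975,0,0.2,60],[0,0,0,-0.975,0,0,60],[0,0,0,-0.975,0,0,60],[0,0,0,0,0,0,60],[0,0,0,0,0,0,60]],
])

```text
t: 32.6
tcp_pos: [0.4067, -0.3413, 0.2903]
eef_rot: [[1.0, 0.009, 0.0], [0.009, -1.0, 0.0], [0.0, -0.0, -1.0]]
wrist_force: [-0.5, 0.2, 1.1]
opening: 0.0597
grip_force: 0.0
```

Run:
```python
from h import *
c=cap("wrist");P=cloud(c);held(0)
def fit(q):
    vx,vz,x,z=cv2.fitLine(q[:,[0,2]].astype(np.float32),cv2.DIST_HUBER,0,.001,.001).ravel()
    if vz<0:vx,vz=-vx,-vz
    return .75+np.arctan2(vx,vz),x,z,x+(.145-z)*vx/vz
m=lambda a,b,l,h:(P[...,1]>a)&(P[...,1]<b)&(P[...,2]>l)&(P[...,2]<h)&(P[...,0]>.505)&(P[...,0]<.56)
L=P[m(-.345,-.337,.10,.16)];Q=P[m(-.3305,-.327,.141,.1505)];Q=Q[Q[:,0]<.5405]
print("lever",len(L),fit(L),"pointer",len(Q),fit(Q))
t=cap("top");hung(t)
P=cloud(t);g=(P[...,0]>.50)&(P[...,0]<.62)&(P[...,1]>-.38)&(P[...,1]<-.30)&(P[...,2]>.172)&(P[...,2]<.22);print(P[g].min(0),P[g].max(0))
```

```text
[ 0.40698485 -0.34126043  0.29026337] 0.06019516530923073 [ 0.5230291  -0.55229002 -0.4321634 ] toolyaw -1.560782762567163
lever 407 (np.float32(1.2394981), np.float32(0.5339512), np.float32(0.1416286), np.float32(0.5357473)) pointer 44 (np.float32(2.1172438), np.float32(0.5315885), np.float32(0.14566551), np.float32(0.5283643))
hung 55 [0.6426 0.2253] [0.0376 0.0088] z 0.1863 rail [-0.0004  0.1713]
hung 53 [0.6397 0.1289] [0.0091 0.039 ] z 0.1866 rail [-0.0022  0.0749]
hung 59 [0.6399 0.0344] [0.0092 0.0378] z 0.1862 rail [-0.0008 -0.0196]
[ 0.54856724 -0.35943348  0.17215972] [ 0.57221569 -0.3223733   0.19855122]
```

The lever face is now at x = 0.5357 at the pointer's height, against 0.536 for the pointer. All three carriers are within about 2 mm of their marks, so I'm handing in.

```bash
python3 -c "
from h import *
print(job.job_done())"
```

```text
the job is handed in; nothing more can be done
None
```

I shut the damper lever, hung all three loaded carriers within about 2 mm of marks 1–3, then swung the lever to within about 1 mm of the set pointer by my measurements, and handed the job in at about 33 s; no verdict came back.

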